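# Clear the setting block, tuck the apron strip under the lapped flap and hold it flat

## Task

First put the yellow setting block that stands on the grey deck back upright into its own storage pocket, the yellow one, and let go of it. Then take the copper apron strip by its black rib, lay it on the deck and slide its thin edge under the blue hinged flap, straight, with its ends even with the flap's ends and fully home against the stop bar underneath, never lifting the flap. Finish while still holding the strip there, pressed flat on the deck with about 10 N so that it could be screwed down, and leave everything else where it stands.

Things in the scene. Friction and masses are not known exactly. Their poses are not given: they have to be found in the camera images.
- deck: Grey plate fixed to the bench, level, 12 mm thick, 150 mm wide (y), x from -95 to +85 mm. Origin on the bench; +x runs from its open near end to the flap and hinge. Under the flap a stop bar crosses it, front face at x = +50 mm. The flap covers x = +20 to +75, y = -60 to +60 mm, 8 to 11 mm above the deck's top. Two hinge blocks (x = 61 to 83, y = +-68 mm) rise 16 mm above the deck's top
- flap (a joint): Blue flap, 55 x 120 x 3 mm, with a white line along its free edge, hinged along its far side (deck x = +75 mm). 0 = lying level as at the start, grows (rad) as the free edge is lifted; it is light and falls back by itself
- flap_edge (a point): Middle of the lower side of the flap's free (near) edge, at deck x = +20 mm, 8 mm above the deck's top
- stop (a point): Middle of the foot of the stop bar's front face, on the deck's top; the strip's thin edge touches here when home, 30 mm under the flap
- strip_grip (a point): Middle of the black upright rib on the loose copper strip (140 g), a flat sheet 90 (x) x 120 (y) x 4 mm that starts flat on the bench. Rib: 10 mm thick (x), 70 mm long (y), top 39 mm above the sheet's underside; pinch it across x from above. This point is 21 mm above the underside, 70 mm behind (-x) the thin edge, 20 mm ahead of the rear edge. +x points to the thin edge, parallel to the rib
- strip_edge (a point): Middle of the strip's leading thin edge, on its underside; the last 7 mm of the sheet there is only 2.5 mm thick
- block_yellow_mid (a point): Centre of the loose yellow setting block, 24 mm (x) by 40 mm (y) by 50 mm high (z), about 90 g, with a thin steel band low round it; at the start it stands upright on the deck in front of the flap
- pocket_yellow: Yellow open storage pocket fixed to the bench, outside 38 mm (x) by 54 mm (y), 16 mm high, walls and floor 4 mm, so 30 x 46 mm inside; origin at the centre of its underside, z up. The block stands in it with its 40 mm side along y and then its centre is 29 mm above the bench
- pocket_blue: Blue pocket of the same shape, holding the blue block; the three pockets may stand in any order
- pocket_green: Green pocket of the same shape, empty; not used
- block_blue_mid (a point): Centre of the blue setting block, the same shape as the yellow one, standing in the blue pocket; leave it there
- screwdriver: Loose screwdriver with orange handle, 27 x 175 x 27 mm, lying near the bench's front edge; leave it alone
- amber: Amber bottle with black cap, 56 mm wide, 118 mm high, origin under its base; leave it alone
- white_bottle: White bottle with blue cap, 48 mm wide, 95 mm high, origin under its base; leave it alone
- tape: Roll of beige tape, 104 mm wide, 25 mm high, lying flat; leave it alone
- pen: Loose blue and white pen, 17 x 135 x 16 mm, lying near the bench's front edge; leave it alone
- vial: Small brown vial with white cap, 29 mm wide, 81 mm high, origin under its base, behind the bottles; leave it alone
- timer: Flat white timer with three buttons, 64 x 64 x 19 mm; leave it alone
Mind the look-alikes: they are no part of the job. Leave any pink or red look-alike of the part that bears block_yellow_mid alone.

How it is judged (in metres and radians):
On the way, in this order (a step that is already met when the one before it is completed fails the run):
1. the yellow block stands in the yellow pocket, let go (horizontal distance between block_yellow_mid and pocket_yellow below 0.008 m and z of block_yellow_mid in the frame of pocket_yellow below 0.034 m and angle between block_yellow_mid's own z axis and vertical below 0.12 rad and contact force between the fingers and block_yellow below 0.1 N and linear speed of block_yellow below 0.03 m/s), for 0.2 s.
2. the strip's thin edge is tucked home under the flap, straight and flat, the flap down (x of strip_edge in the frame of deck above 0.042 m and y of strip_edge in the frame of deck between -0.012 and 0.012 m and z of strip_edge in the frame of deck between 0.009 and 0.0155 m and angle between the x axis of strip_grip and the x axis of deck, either way round below 0.1 rad and value of joint flap below 0.03 rad), for 0.2 s.
At the end, for the whole second after the job is handed in: The fingers still hold the strip and press it on the deck with over 5 N: thin edge within 8 mm of the stop bar and 12 mm of the flap's middle, straight to 0.1 rad, flat (3.5 mm, 0.035 rad); flap down (under 0.03 rad); yellow block upright in the yellow pocket (8 mm), let go (all of step 2 and horizontal distance between block_yellow_mid and pocket_yellow below 0.008 m and z of block_yellow_mid in the frame of pocket_yellow below 0.034 m and angle between block_yellow_mid's own z axis and vertical below 0.12 rad and contact force between the fingers and block_yellow below 0.1 N and angle between strip_grip's own z axis and vertical below 0.035 rad and contact force between strip and deck above 5 N and contact force between the fingers and strip above 2 N); the arm keeps its last pose, push and grip.
It fails at once if the flap is lifted (more than 0.07 rad, about 4 mm at its edge) (value of joint flap above 0.07 rad).
It fails at once if the blue block is moved (more than 20 mm) (distance of block_blue_mid from where it was at the start of the episode above 0.02 m).
It fails at once if the screwdriver, pen, a bottle, vial, tape or timer is moved (more than 30 mm) (distance of any of screwdriver, amber, white_bottle, tape, timer, pen, vial from where it was at the start of the episode above 0.03 m).
It also fails if it takes over 54 s, if anything falls off the work surface, if the arm or the gripper's body presses on something with over 40 N, if the wrist force passes 120 N, or if a joint passes its speed limit or range.

## Robot

A 6-joint arm with a two-finger parallel gripper is mounted at the origin on a cart in front of the work surface, level with it; the furniture and walls round the work are solid. World frame = base frame: x ahead of the robot, y to its left, z up, the work surface at z = 0. Lengths are in mm, angles in rad, forces in N, time in s.
With the tool pointing down it reaches from about 300 to 775 mm from the base axis. Payload 14.6 kg.
Tool frame: the origin (TCP) lies on the centre line of the jaws, within the pads' length; the fingertips stand 19 mm ahead of it and the grasp point (between the pads) is the TCP (bot.tip_reach is the distance from the TCP to the fingertips, in mm); z points along the fingers, y is the line along which they close (so a half turn about z gives the same grasp; the last joint's range is limited). The gripper opens to 85 mm and grips with 20 to 120 N. Pads are 22 mm wide; open, the fingers measure 114 mm over their backs; the gripper's body (76 mm by 85 mm) begins 54 mm behind the grasp point. The pads swing forward as they close: fully open they stand 13 mm farther back than shut.
Start: joints at [1.136, 0.3, 1.521, -0, 1.321, -0.067], TCP at [197.757, 513.207, 225.481] pointing down, gripper open.
Joint ranges: [-3.03, 3.03], [-0.79, 2.21], [0.23, 2.52], [-1.04, 4.18], [0, 3.07], [-2.55, 2.55]. Speed limits (rad/s): [2.22, 2.22, 2.57, 3.14, 3.14, 3.14].

## Interface

Orientations are given as a unit quaternion [w, x, y, z].
In Python, from rig import bot gives the robot as it stands. Calls block until the motion is done:
- bot.move_to(position, orientation): joint-space move of the TCP to a pose.
- bot.servo_line(position, attitude=None, speed=150, until_force=None): straight line of the TCP; attitude=None keeps the orientation; speed is the mean speed in mm/s. With until_force (N) it stops when the force on the tool has changed by that much, and returns True; else False.
- bot.move_joints(angles): joint-space move.
- bot.move_gripper(opening, grip_force=None): finger opening in mm; grip_force is the grip in N (None keeps the last); returns when the fingers have stopped.
- bot.dwell(seconds).
- bot.ik(position, orientation): joint angles nearest the present ones, or None.
- bot.read_state(): the state.
- bot.read_camera(name): name is "side" or "top"; returns a dict with "image" (400x640x3 uint8, blue, green, red), "depth" (400x640 float32, mm along the optical axis (not along the pixel's ray), 0 where there is no reading), "fovy" (degrees; the focal length in pixels is half the picture's height over the tangent of half this angle, whatever the lens; pixels are square), "cx", "cy" (the principal point, pixels), "eye" and "attitude" of the camera in the world. Camera axes: x right, y down, z forward; pixel columns grow to the right and rows downward; lengths in mm; the calibration is good to about 2 mm. A picture is of the moment at which its call begins.
A pose or a line that the arm cannot do raises bot.MotionError and nothing moves.
- bot.finish_job(): hands the job in; it is judged then, once.
The state is a dict: "clock": time; "joint_positions": joint angles; "qvel": joint speeds; "effort": joint torques, N m; "ee_pos": TCP position; "tool_rot": TCP orientation; "ft_force": force on the tool from outside, world axes, zero at the start; "moment": the same for the moment, N m; "grip_width": finger opening in mm; "grip_force": force on a finger pad.
Only numpy, scipy, OpenCV 4.12 (cv2) and the standard library are available. Lean on these libraries where they do the work, as an engineer would, in place of code of your own. Each camera call takes 0.05 s, during which the arm holds its last target. There are 200 camera calls.

## Working session

There is one attempt and no reset: what is moved stays moved. The work goes in short steps, each a Python script; the robot and the scene stay as the last script left them, time stands still between calls to the robot, and variables do not carry over. Pictures are saved under pics/ and viewed, at most 10 in all, crops included, and the job is handed in when it is done.

```bash
mkdir -p pics
cat > h.py <<'E'
import numpy as np, cv2
from rig import bot
from scipy.spatial.transform import Rotation as R
def q2m(q): q=np.asarray(q,float); return R.from_quat([q[1],q[2],q[3],q[0]]).as_matrix() if q.size==4 else q.reshape(3,3)
def cam(n):
    c=bot.read_camera(n); np.savez(f'{n}.npz',**{k:np.asarray(v) for k,v in c.items()}); return c
def cloud(c):
    d=np.asarray(c['depth'],float); h,w=d.shape; f=h/2/np.tan(np.radians(float(c['fovy']))/2)
    v,u=np.mgrid[:h,:w]; P=np.stack([(u-c['cx'])/f*d,(v-c['cy'])/f*d,d],-1)
    W=P@q2m(c['attitude']).T+np.asarray(c['eye']); W[d==0]=np.nan; return W
def down(yaw): # tool z down, tool y (closing) at angle yaw in world
    y=np.array([np.cos(yaw),np.sin(yaw),0]); z=np.array([0,0,-1.]); x=np.cross(y,z)
    q=R.from_matrix(np.c_[x,y,z]).as_quat(); return [q[3],q[0],q[1],q[2]]
E
python3 - <<'E'
from h import *
for n in('top','side'):
    c=cam(n); cv2.imwrite(f'pics/{n}0.png',c['image']); print(n,c['eye'],c['attitude'],c['fovy'],c['cx'],c['cy'])
print(bot.read_state())
E
```

```text
top [ 460.79185341  -48.92045888 1064.11665609] [-0.04345631  0.71430077 -0.6964394   0.05346138] 51.58302459631392 316.7301194460658 197.00619927195353
side [524.0759978  757.70590638 651.44095199] [ 0.02193497 -0.04442732  0.88979724 -0.45365839] 57.511841326777926 319.7764474492218 201.039310084439
{'clock': 0.1, 'joint_positions': array([ 1.13641750e+00,  3.00409957e-01,  1.52151395e+00, -4.17011081e-06,
        1.32067576e+00, -6.65609465e-02]), 'qvel': array([-0.00066984, -0.00114107, -0.00244483,  0.00039445,  0.00149229,
       -0.00040511]), 'effort': array([ 3.29352893e-03, -5.44372594e+01, -3.62372482e+01,  3.36223286e-05,
        3.02707216e-03, -3.65166363e-05]), 'ee_pos': array([197.66525478, 513.0306192 , 224.98324766]), 'tool_rot': array([-1.22842222e-04,  1.82873449e-01,  9.83136332e-01, -4.88297270e-04]), 'ft_force': array([-0.24907692,  0.01768136,  0.76267066]), 'moment': array([ 0.02889345,  0.02426948, -0.00806338]), 'grip_force': 0.0, 'grip_width': 85.73647800746124}
```

View pics/top0.png

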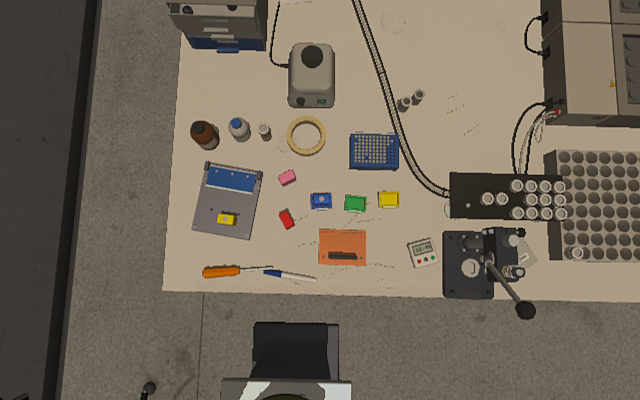

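View pics/side0.png

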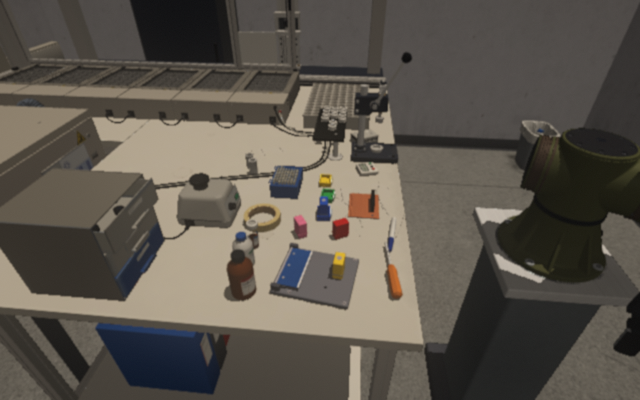

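Top view: the deck is at (228,200) with the flap's white edge near row 190. The copper strip is at (342,247), with its rib near (343,256). The pockets are blue (321,200, occupied), green (355,203) and yellow (388,199). Block candidates are yellow on the deck (227,218), pink (287,177) and red (287,218). Yellow fits by its colour and by standing on the deck. Next I'll measure and take one crop to confirm.

Run:
```python
from h import *
c=dict(np.load('top.npz')); W=cloud(c); im=c['image']; hsv=cv2.cvtColor(im,cv2.COLOR_BGR2HSV).astype(int)
cv2.imwrite('pics/crop1.png',cv2.resize(im[150:275,180:415],None,fx=3.4,fy=3.4,interpolation=cv2.INTER_CUBIC))
def seg(name,box,hl,hh,zl,zh,smin=100):
    u0,u1,v0,v1=box; m=np.zeros(im.shape[:2],bool); m[v0:v1,u0:u1]=1
    m&=(hsv[...,0]>=hl)&(hsv[...,0]<=hh)&(hsv[...,1]>smin)&(hsv[...,2]>40)&(W[...,2]>zl)&(W[...,2]<zh)
    P=W[m]; r=cv2.minAreaRect(P[:,:2].astype(np.float32)); print(name,m.sum(),'z',np.percentile(P[:,2],[5,50,95]).round(1),'c',np.round(r[0],1),'sz',np.round(r[1],1),'ang',round(r[2],1))
seg('block top',(210,245,205,230),20,35,56,70)
seg('pocketY',(370,410,185,212),20,35,8,22)
seg('pocketG',(340,372,190,216),40,80,8,22)
seg('pocketB',(305,336,188,213),100,125,8,24)
seg('blueblk',(305,336,188,213),100,125,45,65)
seg('strip',(310,375,225,270),5,20,-4,12)
seg('flap',(195,265,160,200),95,125,15,35)
# deck: z ~12 in region
m=np.zeros(im.shape[:2],bool); m[155:245,185:270]=1; m&=(W[...,2]>7)&(W[...,2]<40)
r=cv2.minAreaRect(W[m][:,:2].astype(np.float32)); print('deck',r, cv2.boxPoints(r).round(1).tolist())
m=np.zeros(im.shape[:2],bool); m[240:268,320:365]=1; m&=(W[...,2]>30)&(W[...,2]<50); P=W[m]
print('rib',m.sum(),cv2.minAreaRect(P[:,:2].astype(np.float32)),np.median(P[:,2]))
```

```text
block top 141 z [58.9 62.3 65.1] c [539.8 159.9] sz [40.3 23.2] ang 82.9
pocketY 119 z [ 9.3 15.9 19.2] c [ 603.5 -247.2] sz [42.  52.5] ang 0.3
pocketG 107 z [ 8.7 15.4 19.5] c [ 592.8 -160.7] sz [52.7 37. ] ang 85.1
pocketB 72 z [10.3 16.3 20.2] c [596.5 -72.2] sz [35.9 52.6] ang 4.8
blueblk 125 z [51.4 54.2 57.2] c [596. -72.] sz [23.1 39.8] ang 6.4
strip 1552 z [1.  4.3 7.8] c [ 481.1 -129.5] sz [120.   90.2] ang 89.5
flap 806 z [20.6 23.6 26.7] c [645.1 158.9] sz [119.2  46.2] ang 81.3
deck ((596.9439697265625, 165.74746704101562), (150.4375762939453, 191.6011962890625), 81.04385375976562) [[490.6000061035156, 106.4000015258789], [679.9000244140625, 76.5], [703.2999877929688, 225.10000610351562], [514.0, 255.0]]
rib 115 ((455.55755615234375, -128.5575408935547), (9.72484302520752, 66.72444152832031), 1.3274028301239014) 39.30994948587431
```

View pics/crop1.png

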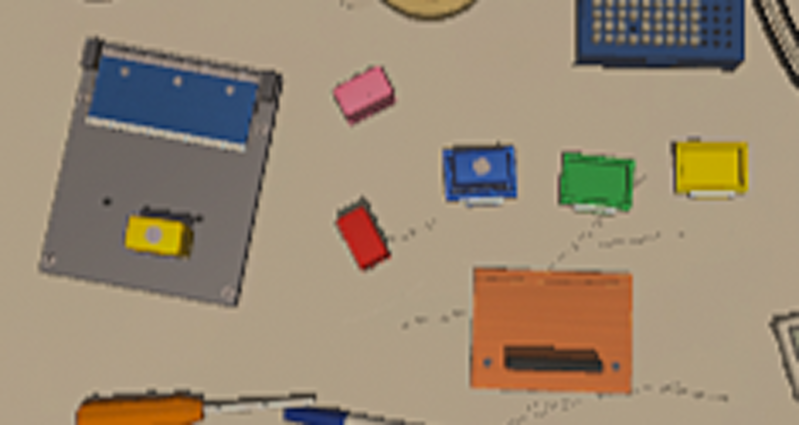

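The crop confirms the target: the yellow block with a pale dot at crop (155,235) stands on the deck, and pink and red stand off it. I'll refine the pocket, deck and flap with rectified views at their known heights.

```bash
cat >> h.py <<'E'
def proj(c,X):
    f=200/np.tan(np.radians(float(c['fovy']))/2); p=(np.asarray(X,float)-c['eye'])@q2m(c['attitude'])
    return np.stack([p[...,0]/p[...,2]*f+c['cx'],p[...,1]/p[...,2]*f+c['cy']],-1)
def ortho(c,x0,x1,y0,y1,z,s=4): # row0 = x1 (far), col0 = y1 (left); s px/mm
    x=x1-np.arange(int((x1-x0)*s))/s; y=y1-np.arange(int((y1-y0)*s))/s
    X=np.stack(np.broadcast_arrays(x[:,None],y[None,:],z),-1); p=proj(c,X).astype(np.float32)
    return cv2.remap(np.asarray(c['image']),p[...,0],p[...,1],cv2.INTER_CUBIC)
E
python3 - <<'E'
from h import *
c=dict(np.load('top.npz'))
a=ortho(c,565,645,-290,-205,16,5); b=ortho(c,485,705,70,260,12,2); d=ortho(c,430,530,-195,-65,4,3)
e=ortho(c,515,565,130,190,62,5)
cv2.imwrite('pics/deck.png',b)
can=np.zeros((440,800,3),np.uint8); can[:b.shape[0],:b.shape[1]]=b; can[:400,380:805][:,:420]=a[:,:420]; cv2.imwrite('pics/ortho.png',can)
def rect(im,m,x1,y1,s):
    v,u=np.nonzero(m); P=np.c_[x1-v/s,y1-u/s].astype(np.float32); r=cv2.minAreaRect(P); return np.round(r[0],1),np.round(r[1],1),round(r[2],1),'x',P[:,0].min(),P[:,0].max(),'y',P[:,1].min(),P[:,1].max()
S=lambda i:cv2.cvtColor(np.ascontiguousarray(i),cv2.COLOR_BGR2HSV).astype(int)
h=S(a); print('pocket',rect(a,(h[...,1]>150)&(h[...,0]>15)&(h[...,0]<40)&(h[...,2]>60),645,-205,5))
h=S(e); print('block',rect(e,(h[...,1]>150)&(h[...,2]>150)&(h[...,0]>15)&(h[...,0]<40),565,190,5))
f=ortho(c,600,700,80,250,23,4);h=S(f); print('flap blue',rect(f,(h[...,1]>120)&(h[...,0]>90)&(h[...,0]<130),700,250,4))
m=(h[...,1]<60)&(h[...,2]>170); 
h=S(d); print('strip',rect(d,(h[...,1]>120)&(h[...,0]<22),530,-65,3))
E
```

```text
pocket (array([ 606.1, -247. ]), array([40.3, 55.2]), 1.2, 'x', np.float32(585.6), np.float32(626.0), 'y', np.float32(-274.4), np.float32(-219.2))
block (array([540.3, 159.7]), array([39.4, 23.8]), 83.4, 'x', np.float32(527.4), np.float32(553.8), 'y', np.float32(139.4), np.float32(179.2))
flap blue (array([645.4, 158.6]), array([119.7,  45.9]), 81.1, 'x', np.float32(614.5), np.float32(676.25), 'y', np.float32(96.25), np.float32(220.75))
strip (array([ 481.2, -129.8]), array([120.5,  89.7]), 89.4, 'x', np.float32(436.0), np.float32(526.6667), 'y', np.float32(-189.66667), np.float32(-69.333336))
```

View pics/ortho.png

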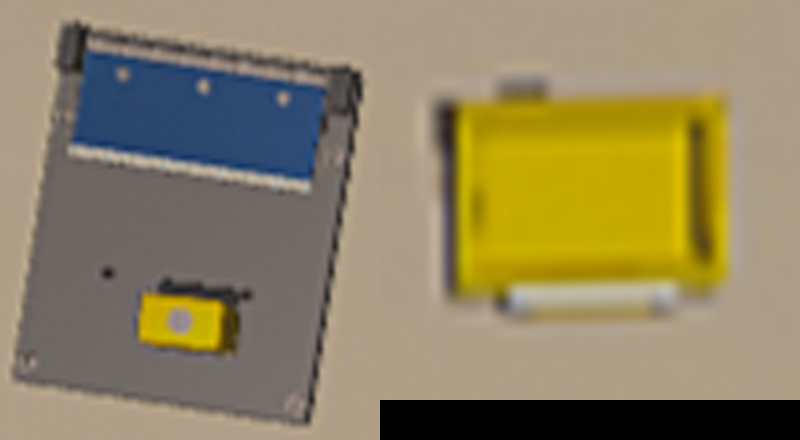

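Run:
```python
from h import *
c=dict(np.load('top.npz'))
# flap free-edge line fit: white line at z=23 and deck near/side edges at z=12
f=ortho(c,595,700,80,250,23,4); h=cv2.cvtColor(f,cv2.COLOR_BGR2HSV).astype(int)
blue=(h[...,1]>120)&(h[...,0]>90)&(h[...,0]<130)
pts=[]; wid=[]
for u in range(f.shape[1]):
    y=250-u/4
    if not 108<y<208: continue
    v=np.nonzero(blue[:,u])[0]
    e=v.max(); pr=f[e:e+40,u].mean(-1); k=np.argmax(pr); lo=k+np.argmax(pr[k:]<(pr[k]+pr[39])/2); pts.append((700-(e+lo)/4,y)); wid.append(lo/4)
pts=np.array(pts); p=np.polyfit(pts[:,1],pts[:,0],1); print('free edge x=%.4f*y+%.1f'%tuple(p),'yaw',-np.degrees(np.arctan(p[0])),'white w',np.median(wid),'res',np.std(pts[:,0]-np.polyval(p,pts[:,1])))
yaw=np.radians(-6.8); q=down(yaw)
bot.move_gripper(55,40)
bot.move_to([540,160,180],q); print(bot.read_state()['joint_positions'].round(2))
bot.servo_line([540,160,50],speed=120,until_force=8)
w=bot.move_gripper(10,40); s=bot.read_state(); print(s['grip_width'],s['grip_force'],s['ee_pos'].round(1),s['clock'])
bot.servo_line([540,160,130],speed=150)
s=bot.read_state(); print(s['grip_width'],s['grip_force'],s['ee_pos'].round(1),s['clock'],s['ft_force'])
```

```text
free edge x=0.1561*y+591.3 yaw -8.873550707102302 white w 6.75 res 0.2942324294684488
[0.22 0.37 1.54 0.   1.23 0.34]
22.93698845967621 39.38121199607849 [540.3 160.1  50.6] 3.925
22.506104267698316 39.23424482345581 [539.6 159.9 129.1] 4.6083 [-0.60560387  0.86020389 -1.49462931]
```

Run:
```python
from h import *
q=down(np.radians(1.2)); P=[606.3,-247.4]
bot.move_to(P+[130],q)
bot.servo_line(P+[62],speed=100); s=bot.read_state(); print(s['ee_pos'].round(1))
f=bot.servo_line(P+[40.5],speed=40,until_force=6); s=bot.read_state(); print(f,s['ee_pos'].round(1),s['ft_force'].round(1),s['clock'])
c=cam('top'); cv2.imwrite('pics/p1.png',cv2.resize(c['image'][130:280,290:440],None,fx=3,fy=3)); cs=cam('side'); cv2.imwrite('pics/s1.png',cv2.resize(cs['image'][140:240,280:400],None,fx=5,fy=5))
```

```text
[ 606.7 -247.5   62.7]
True [ 606.2 -247.4   42.6] [-0.9  0.1  9.6] 7.4583
```

The block touched at z=42.6, which is the expected floor height, so it's in the pocket. I'll release it, retreat and check.

Run:
```python
from h import *
bot.move_gripper(42); bot.servo_line([606.3,-247.4,120],speed=150)
q=down(np.radians(-.6)); bot.move_to([470,-60,260],q)
s=bot.read_state(); print(s['ee_pos'].round(1),s['clock'])
cs=cam('side'); c=cam('top')
can=np.zeros((400,800,3),np.uint8); can[:,:400]=cv2.resize(c['image'][160:260,330:430],(400,400),interpolation=2); can[:,400:]=cv2.resize(cs['image'][150:230,290:370],(400,400),interpolation=2)
cv2.imwrite('pics/rel.png',can)
W=cloud(c); h=cv2.cvtColor(c['image'],cv2.COLOR_BGR2HSV).astype(int)
m=(h[...,0]>20)&(h[...,0]<35)&(h[...,1]>150)&(W[...,2]>44)&(W[...,2]<62)&(abs(W[...,1]+247)<40); P=W[m]
if m.sum()>5: print(m.sum(),cv2.minAreaRect(P[:,:2].astype(np.float32)),np.median(P[:,2]))
```

```text
[470.3 -60.5 259.2] 9.6
139 ((604.3980102539062, -246.72860717773438), (22.799598693847656, 38.17209243774414), 1.3759474754333496) 53.77691114405684
```

View pics/rel.png

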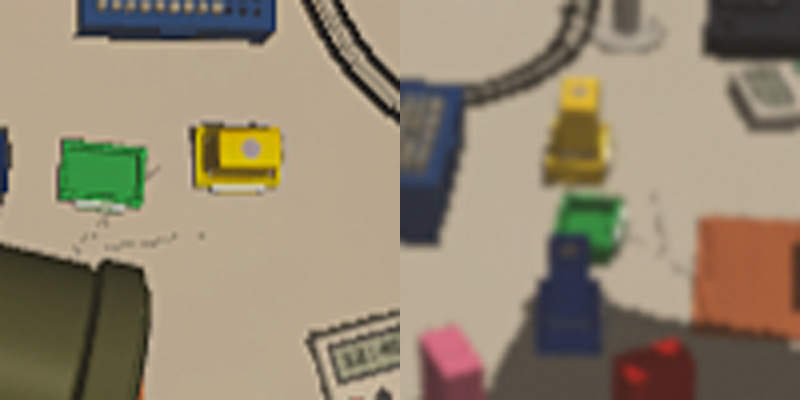

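The block stands upright in the yellow pocket (left panel 250,150, top at z=54) and is let go. Next is the strip.

Run:
```python
from h import *
q=down(np.radians(-.6)); G=[456,-129.8]
bot.move_gripper(45,90)
bot.move_to(G+[110],q)
f=bot.servo_line(G+[26],speed=80,until_force=8); s=bot.read_state(); print(f,s['ee_pos'].round(1),s['ft_force'].round(1))
bot.move_gripper(2,90); s=bot.read_state(); print(s['grip_width'],s['grip_force'],s['ee_pos'].round(1),s['ft_force'].round(1))
bot.servo_line(G+[150],speed=150); s=bot.read_state(); print(s['grip_width'],s['ee_pos'].round(1),s['ft_force'].round(1))
q=down(np.radians(-8.9)); bot.move_to([533.4,175.5,150],q)
bot.servo_line([533.4,175.5,70],speed=100)
s=bot.read_state(); print(s['grip_width'],s['ee_pos'].round(1),s['ft_force'].round(1),s['clock'])
c=cam('top'); cs=cam('side')
can=np.zeros((480,800,3),np.uint8); can[:,:400]=cv2.resize(c['image'][150:270,180:280],(400,480),interpolation=2); can[:,400:]=cv2.resize(cs['image'][220:340,260:360],(400,480),interpolation=2)
cv2.imwrite('pics/st.png',can)
W=cloud(c);h=cv2.cvtColor(c['image'],cv2.COLOR_BGR2HSV).astype(int)
m=(h[...,0]<20)&(h[...,1]>110)&(W[...,2]>40)&(W[...,2]<62);P=W[m]
if m.sum()>20: print(m.sum(),np.median(P[:,2]),cv2.boxPoints(cv2.minAreaRect(P[:,:2].astype(np.float32))),np.linalg.lstsq(np.c_[P-P.mean(0)][:,:2],P[:,2]-P[:,2].mean(),rcond=None)[0])
```

```text
False [ 456.3 -129.9   26.5] [-0.   0.8  0.2]
6.444840357705075 88.49273443222046 [ 456.3 -129.9   26.6] [-1.1  1.1  5.9]
6.4012071868371425 [ 455.6 -129.6  149.1] [ 0.4  0.3 -1.7]
6.638390119457904 [533.8 175.5  70.6] [ 0.4 -0.2 -0.2] 15.375
981 48.630402699006936 [[ 502.32355  175.00754]
 [ 585.81415 -692.0376 ]
 [ 844.4871  -667.12915]
 [ 760.9965   199.91595]] [ 0.00273488 -0.01148348]
```

View pics/st.png

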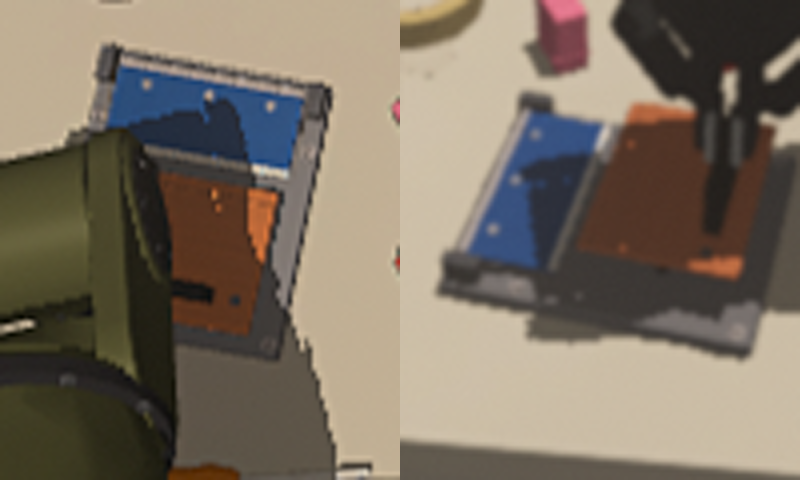

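The strip hangs level and square to the flap, with its front edge just short of the white line (left panel 270,185). Now I'll lay it down and slide it in.

Run:
```python
from h import *
def st(t):
    s=bot.read_state(); print(t,s['grip_width'].round(1),s['ee_pos'].round(1),s['ft_force'].round(1),round(s['clock'],1)); return s
ex=np.array([np.cos(np.radians(-8.9)),np.sin(np.radians(-8.9))]); O=np.array([597.6,165.5])
g=lambda x,z:list(O+ex*x)+[z]
bot.servo_line(g(-65,44),speed=60)
f=bot.servo_line(g(-65,35),speed=15,until_force=5); s=st(f'down {f}')
zt=s['ee_pos'][2]
f=bot.servo_line(g(-65,zt-0.3),speed=15); s=st('light')
f=bot.servo_line(g(-40,zt-0.3),speed=35,until_force=15); s=st(f'in1 {f}')
c=cam('side'); cv2.imwrite('pics/in.png',cv2.resize(c['image'][230:310,265:365],(800,600),interpolation=2))
```

```text
Traceback (most recent call last):
AttributeError: 'float' object has no attribute 'round'
```

```bash
cat >> h.py <<'E'
def st(t):
    s=bot.read_state(); print(t,round(float(s['grip_width']),1),s['ee_pos'].round(1),s['ft_force'].round(1),round(s['clock'],1)); return s
ex=np.array([np.cos(np.radians(-8.9)),np.sin(np.radians(-8.9))]); O=np.array([597.6,165.5])
g=lambda x,z:list(O+ex*x)+[z]
E
python3 - <<'E'
from h import *
s=st('down'); zt=s['ee_pos'][2]
if 37<zt<41:
    bot.servo_line(g(-65,zt-0.3),speed=15); s=st('light')
    f=bot.servo_line(g(-40,zt-0.3),speed=35,until_force=15); s=st(f'in1 {f}')
c=cam('side'); cv2.imwrite('pics/in.png',cv2.resize(c['image'][230:310,265:365],(750,600),interpolation=2))
E
```

```text
down 6.7 [533.5 175.6  38.6] [-1.  -1.1  4.6] 16.5
light 6.5 [533.6 175.6  38.6] [-1.3  0.3  5.3] 16.8
in1 False 6.3 [558.1 171.9  38.6] [-3.4  0.1  6.3] 17.6
```

View pics/in.png

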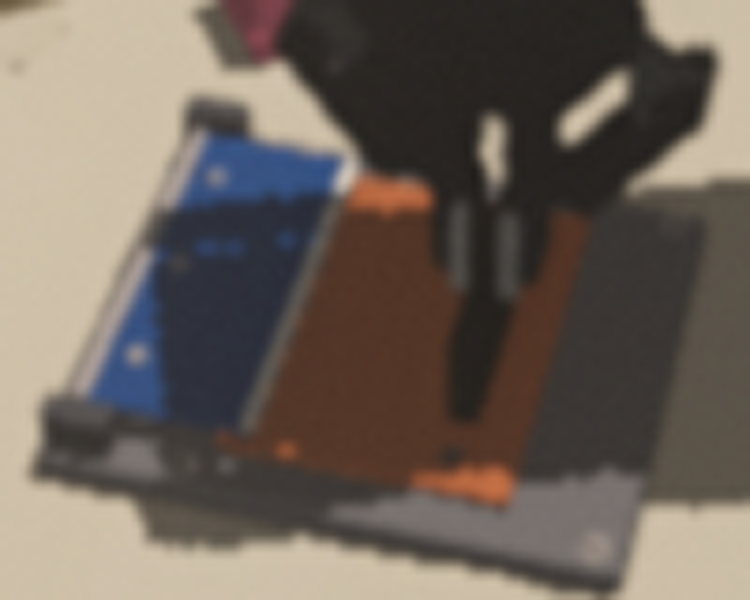

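The strip is under the flap, which lies flat. The strip's end (250,440) is level with the flap's end (245,432), allowing for the height difference. I'll slide it home and press.

Run:
```python
from h import *
z=38.3
f=bot.servo_line(g(-14,z),speed=30,until_force=10); s=st(f'home {f}')
p=s['ee_pos']; print('grip deck x',(p[:2]-O)@ex,'lat',(p[:2]-O)@[-ex[1],ex[0]])
bot.dwell(.3); s=st('settled'); p=s['ee_pos'].copy(); zc=z
for i in range(12):
    if s['ft_force'][2]>11: break
    zc-=0.3; bot.servo_line([p[0],p[1],zc],speed=10); bot.dwell(.2); s=st(f'press {zc:.1f}')
c=cam('side'); cv2.imwrite('pics/end.png',cv2.resize(c['image'][230:310,265:365],(750,600),interpolation=2)); cam('top')
```

```text
home True 7.0 [576.1 169.   38.6] [-4.8 -0.9  7.8] 18.3
grip deck x -21.801765860687325 lat 0.13412832204450884
settled 6.4 [576.1 169.   38.6] [-4.2  0.9  7.4] 18.6
press 38.0 6.2 [576.1 169.   38.6] [-5.7 -0.2 10.7] 19.1
press 37.7 6.6 [576.1 169.   38.6] [-6.3 -1.5 12.2] 19.5
```

View pics/end.png

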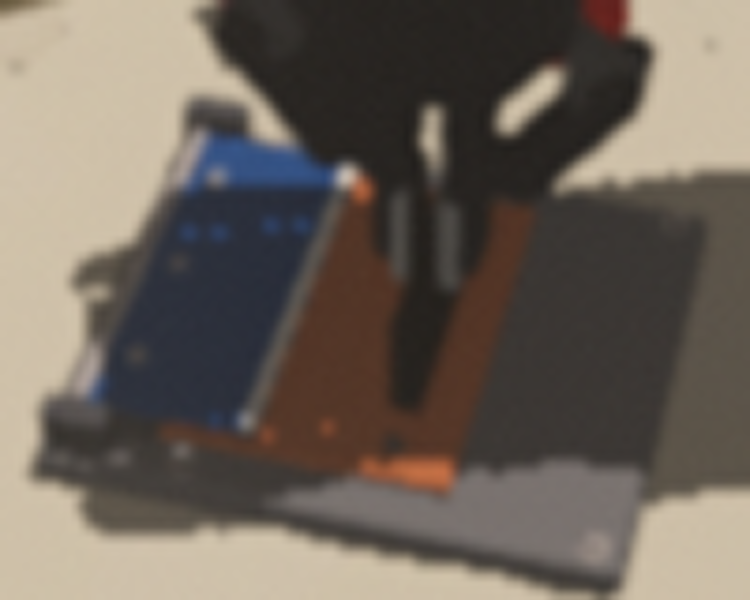

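The flap is flat and the strip is deep under it. The stop contact force was ambiguous, so I'll push on gently to confirm it's home, then press.

Run:
```python
from h import *
p=st('0')['ee_pos']; x0=(p[:2]-O)@ex
bot.servo_line(g(x0,38.2),speed=10); st('relax')
for d in (1,2,3,4):
    bot.servo_line(g(x0+d,38.2),speed=10); bot.dwell(.15); s=st(f'+{d}'); fx=s['ft_force'][:2]@ex; print('x',(s['ee_pos'][:2]-O)@ex,'f',fx)
    if fx<-14: break
zc=38.2; d=min(d,2)
for i in range(10):
    if s['ft_force'][2]>11.5: break
    zc-=.3; bot.servo_line(g(x0+d,zc),speed=10); bot.dwell(.25); s=st(f'z {zc:.1f}')
bot.dwell(.5); s=st('end'); print('x',(s['ee_pos'][:2]-O)@ex,s['moment'],s['grip_force'])
```

```text
0 6.1 [576.1 169.   38.5] [-6.4 -1.8 13.1] 19.6
relax 6.3 [576.1 169.   38.6] [-4.5 -0.4  8.9] 19.9
+1 6.5 [576.1 169.   38.6] [-12.3   0.2  13.3] 20.3
x -21.732261648916623 f -12.216480347814162
+2 6.7 [576.2 168.9  38.5] [-19.4   0.   18.6] 20.7
x -21.682539700549246 f -19.18905392850531
end 6.6 [576.2 168.9  38.5] [-20.2   0.3  18.1] 21.2
x -21.670764255988352 [0.08597865 3.40982777 0.06171626] 91.32205813424662
```

It's firmly against the stop: the push force rises with no further motion. I'll ease to about 10 N down and hand in.

Run:
```python
from h import *
bot.servo_line(g(-21.3,38.2),speed=10); bot.dwell(.4); s=st('a')
z=38.2
for i in range(6):
    f=s['ft_force'][2]
    if 9.5<f<13.5: break
    z+= .2 if f>13.5 else -.2
    bot.servo_line(g(-21.3,z),speed=10); bot.dwell(.3); s=st(z)
c=cam('side'); W=cloud(c); h=cv2.cvtColor(c['image'],cv2.COLOR_BGR2HSV).astype(int)
D=(W[...,:2]-O); X=D@ex; Y=D@np.array([-ex[1],ex[0]])
m=(X>25)&(X<70)&(abs(Y)<55)&(h[...,0]>95)&(h[...,0]<130)&(h[...,1]>90)&(W[...,2]<60)
print('flap slope',np.polyfit(X[m],W[...,2][m],1),m.sum())
print(bot.finish_job())
```

```text
a 6.1 [576.1 169.   38.6] [-8.7  0.3  9.9] 21.9
flap slope [ 0.02683646 18.49099077] 108
the job is handed in; nothing more can be done
None
```

The job is handed in: the yellow block stands released in the yellow pocket, and the strip is held against the stop under the level flap, pressed down with about 10 N. The run ended at 22 s, and no verdict came back.

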